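# Register a stud plate in its jig and snap the cap on

### The job

Push the loose steel plate squarely into the corner of the jig, so that its two edges lie right up against both stop rails. Then take the black snap cap and press it onto the plate's stud; it clicks part-way, so keep pressing after the click until its rim sits flat on the plate. Finish still holding the cap pressed down firmly, with the plate still against the stops and the grey bush and the tape roll left alone.

Things in the scene. Friction and masses are not known exactly. Their poses are not given: they have to be found in the camera images.
- jig: Fixed jig: aluminium bed 180 (x) x 160 (y) x 10 mm with two dark steel stop rails, 16 mm high above the bed and 20 mm wide, along its +x and +y sides, forming an inside corner. Origin: centre of the bed's underside, on the bench; its x axis points roughly away from the robot. Inner face of the +x rail at jig x = +70 mm, of the +y rail at jig y = +60 mm. Position and yaw vary
- jig_corner (a point): Inside corner of the two stop rails, at the level of the bed's top (jig x = +70, y = +60, z = +10 mm)
- stud_plate: Loose flat steel plate, 80 (x) x 100 (y) x 12 mm, 0.6 to 1 kg, with an upright stud at its centre. It lies on the jig's bed 20 to 40 mm short of each rail, turned up to 0.2 rad from square. Origin: centre of its underside; x and y along its edges as the jig's are (fully home at jig x = +30, y = +10 mm)
- stud_tip (a point): Centre of the tip of the plate's steel stud, 34 mm above the plate's underside. The stud stands 22 mm above the plate's top: neck 19 mm dia, a ridge 26 mm dia centred 12 mm above the plate's top, and a cone above it narrowing to 14 mm dia at the tip
- snap_cap: Loose round black plastic cap standing mouth down on the bench: hollow skirt 42 mm outside dia, 35 mm inside dia, 29 mm high (25 mm deep inside), with a narrower solid round grip boss 24 mm dia and 20 mm high on top (49 mm in all; fingertips can bear on the flat shoulder round the boss). Origin: centre of the mouth's rim, z up
- cap_boss_top (a point): Centre of the top of the cap's boss, 49 mm above its rim. In the cap, 7.5 mm above the rim, six spring tabs must be forced over the stud's ridge: resistance begins with the rim about 11 mm above the plate, rises to roughly 7 to 15 N and drops suddenly (the click) at about 5 mm, when the snap may lift the plate a little until it is pressed back; the rim then stops hard on the plate
- bush: Bystander: plain grey steel bush, 44 mm dia, 45 mm high, standing on the bench; no boss, open at both ends. Origin: centre of its underside
- tape: Bystander: roll of tan tape, 98 mm dia, 25 mm high, lying flat. Origin: centre of its underside
Things that resemble listed ones, but are neither listed nor needed, are in the scene too. What is shaped like the stud_plate but turquoise is not meant.

How it is judged (in metres and radians):
On the way, in this order (a step that is already met when the one before it is completed fails the run):
1. the plate lies square against both stop rails, the cap not yet near the stud (x of stud_plate in the frame of jig above 0.0275 m and y of stud_plate in the frame of jig above 0.0075 m and angle between the x axis of stud_plate and the x axis of jig, either way round below 0.04 rad and horizontal distance between snap_cap and stud_tip above 0.05 m), for 0.2 s.
2. the cap has clicked over the ridge and its rim is down on the plate (z of snap_cap in the frame of stud_plate below 0.014 m and horizontal distance between snap_cap and stud_plate below 0.005 m), for 0.1 s.
At the end, for the whole second after the job is handed in: The plate is within 4 mm of both rails, within 0.06 rad of square and flat on the bed; the cap is on the stud past its click with its rim within 2 mm of the plate and upright; the gripper is still on the cap, which is pressed onto the plate with more than 3 N through the last second (all of step 2 and x of stud_plate in the frame of jig above 0.026 m and y of stud_plate in the frame of jig above 0.006 m and z of stud_plate in the frame of jig below 0.0125 m and angle between the x axis of stud_plate and the x axis of jig, either way round below 0.06 rad and angle between the z axis of snap_cap and the z axis of stud_plate, either way round below 0.08 rad and contact force between the fingers and snap_cap above 3 N and contact force between snap_cap and stud_plate above 3 N); the arm keeps its last pose, push and grip.
It fails at once if the bush or the tape roll is moved by more than 30 mm (distance of any of bush, tape from where it was at the start of the episode above 0.03 m).
It also fails if it takes over 58 s, if anything falls off the work surface, if the arm or the gripper's body presses on something with over 40 N, if the wrist force passes 120 N, or if a joint passes its speed limit or range.

### The arm

A 6-joint arm with a two-finger parallel gripper is mounted at the origin on the work surface; the furniture and walls round the work are solid. World frame = base frame: x ahead of the robot, y to its left, z up, the work surface at z = 0. Lengths are in mm, angles in rad, forces in N, time in s.
With the tool pointing down it reaches from about 250 to 775 mm from the base axis. Payload 8.9 kg.
Tool frame: the origin (TCP) lies midway between the tips of the shut fingers; the grasp point (between the pads) lies 19 mm behind it; x points along the fingers, y is the direction in which the jaws open and shut, and the axes are right-handed (so a half turn about x gives the same grasp; the last joint's range is limited). The gripper opens to 85 mm and grips with 20 to 120 N. Pads are 22 mm wide; open, the fingers measure 114 mm over their backs; the gripper's body (76 mm by 85 mm) begins 54 mm behind the grasp point. The pads swing forward as they close: fully open they stand 13 mm farther back than shut.
Start: joints at [-1.381, 0.291, -0.153, 1.127, 0, 1.431], TCP at [169.528, -496.874, 231.305] pointing down, gripper open.
Joint ranges: [-2.52, 2.52], [-0.91, 1.74], [-1.3, 1.37], [-1.96, 2.02], [-1.52, 1.47], [-3.14, 3.14]. Speed limits (rad/s): [2.22, 2.22, 2.79, 3.14, 3.14, 3.14].

### API

Orientations are given as a unit quaternion [w, x, y, z].
In Python, from workcell import manip, optics, ticket gives the robot as it stands.
- The arm moves only by the tool send_rows, never from a script. Its argument "deltas" is a list of rows, each a list of 2 entries, a list of its own where there are three numbers: the shift along the tool's x, y, z in cm, then the turn about the tool's x in degrees. A call has 1 to 20 rows; each row is the pose to reach, as a shift and turn from the pose commanded when the call began, along the tool's axes at that moment; what a row does not reach only later rows make up. A row lasts 1/8 s, in which the tool goes at most 62.5 mm and 10.7 degrees, less where a joint would pass 70% of its speed; a pose out of reach is approached as far as the arm can. A call with a gripper value outside its range is refused whole. "fingers" is the opening, from 0 (shut) to 1 (fully open), set as the call begins (left out, the last holds). The fingers move at their own pace and stop on an object; "squeeze" is the grip in N (left out, the last holds). Time passes only in rows, so rows that repeat a pose let the fingers close. It gives the time, the measured TCP pose, the force and the opening at its end, in the units of the state.
- manip.get_obs(): the state, without advancing time (a new reading comes with each control period).
- optics.get_image(name): name is "side" or "top" or "wrist"; returns (picture, depth): 480x640x3 uint8, red, green, blue; 480x640 float32, mm along the optical axis (not along the pixel's ray), 0 where there is no reading.
- optics.calibration(name): a dict with "fx", "fy", "cx", "cy" (pixels), "view" (4x4, takes a point from world to camera coordinates); the wrist camera has in their place "mount" (4x4, takes a point from camera to tool coordinates, whose origin is the TCP and whose axes are the tool frame's). Camera axes: x right, y up, looking along -z (the intrinsics and any distortion apply to the point x, -y, -z); pixel columns grow to the right and rows downward; lengths in mm; the calibration is good to about 2 mm. A picture is of the moment at which its call begins: read the wrist's pose just before it. calibration takes no time and is no camera call.
- ticket.job_done(): hands the job in, once; it reports no verdict.
The state is a dict: "clock": time; "joints": joint angles; "dq": joint speeds; "joint_efforts": joint torques, N m; "tool_pos": TCP position; "ee_rot": TCP orientation; "wrist_force": force on the tool from outside, world axes, zero at the start; "wrist_torque": the same for the moment, N m; "finger_gap": opening from 0.0 (shut) to 1.0 (fully open).
Only numpy, scipy, OpenCV 4.12 (cv2) and the standard library are available. Lean on these libraries where they do the work, as an engineer would, in place of code of your own. Each camera call takes 0.05 s, during which the arm holds its last target. There are 200 camera calls.

## Working session

There is one attempt and no reset: what is moved stays moved. The work goes in short steps, Python scripts to look and compute and a tool call to move; the robot and the scene stay as the last step left them, time stands still between calls to the robot, and variables do not carry over. Pictures are saved under pics/ and viewed, about 8 in all and at most 12, crops included, and the job is handed in when it is done.

Besides the shell and the picture viewer there is one more tool, called after ">>>" as name(argument=value, ...), one argument or row to a line, values as JSON. send_rows: Moves the arm, as the interface text tells. Its arguments: {"type":"object","properties":{"deltas":{"type":"array","items":{"type":"array"}},"fingers":{"type":"number"},"squeeze":{"type":"number"}},"required":["deltas"]}

```bash
mkdir -p pics; cat > h.py <<'E'
import numpy as np, cv2
from scipy.spatial.transform import Rotation as R
from workcell import manip, optics, ticket
def pose():
    o=manip.get_obs(); q=o["ee_rot"]; T=np.eye(4)
    T[:3,:3]=R.from_quat([q[1],q[2],q[3],q[0]]).as_matrix(); T[:3,3]=o["tool_pos"]; return o,T
def cam2world(name,T=None):
    c=optics.calibration(name)
    return c,(T@np.array(c["mount"]) if name=="wrist" else np.linalg.inv(np.array(c["view"])))
def rays(c,M,uv,z):
    uv=np.atleast_2d(uv).astype(float)
    K=np.array([[c["fx"],0,c["cx"]],[0,c["fy"],c["cy"]],[0,0,1]])
    d=np.array(c.get("distortion",c.get("dist",np.zeros(5))),float)
    n=cv2.undistortPoints(uv.reshape(-1,1,2),K,d).reshape(-1,2)
    D=np.c_[n[:,0],-n[:,1],-np.ones(len(n))]@M[:3,:3].T
    o=M[:3,3]; return o+D*((z-o[2])/D[:,2])[:,None]
def cloud(c,M,depth):
    v,u=np.mgrid[0:480,0:640]; z=depth
    P=np.stack([(u-c["cx"])/c["fx"]*z,-(v-c["cy"])/c["fy"]*z,-z],-1)
    return P@M[:3,:3].T+M[:3,3]
E
python3 - <<'E'
from h import *
o,T=pose(); print(o); print(T.round(3))
for n in ["top","side","wrist"]:
    c,M=cam2world(n,T); print(n,c)
    im,d=optics.get_image(n); cv2.imwrite(f"pics/{n}0.png",im[:,:,::-1]); np.savez(f"pics/{n}0.npz",im=im,d=d)
E
```

```text
{'clock': 0.0, 'joints': array([-1.38126385e+00,  2.91252098e-01, -1.54164037e-01,  1.12670998e+00,
        3.52965626e-06,  1.43148081e+00]), 'dq': array([-8.95020745e-05, -3.10765057e-03,  1.28849258e-03,  6.94908530e-04,
        6.95134705e-04, -5.08115363e-04]), 'joint_efforts': array([ 3.75876843e-04, -5.37146723e+01,  3.31368399e+01,  1.62082887e-02,
       -1.78978134e-04, -5.06296061e-06]), 'tool_pos': array([ 169.45938992, -496.41059497,  230.73288372]), 'ee_rot': array([-0.11527209, -0.69755918, -0.11621216,  0.69758029]), 'wrist_force': array([-0.03536003, -0.1405819 , -0.56638183]), 'wrist_torque': array([ 0.02846785, -0.03899678, -0.02002743]), 'finger_gap': 1.0024156788804546}
[[-0.00000e+00  3.23000e-01 -9.46000e-01  1.69459e+02]
 [ 1.00000e-03 -9.46000e-01 -3.23000e-01 -4.96411e+02]
 [-1.00000e+00 -1.00000e-03 -0.00000e+00  2.30733e+02]
 [ 0.00000e+00  0.00000e+00  0.00000e+00  1.00000e+00]]
top {'fx': 478.1221057833885, 'fy': 478.1221057833885, 'cx': 324.8960774225127, 'cy': 236.89520748650264, 'view': array([[-4.27532684e-03, -9.99895238e-01,  1.38287683e-02,
      
[... 493 characters left out ...]
9640e-01,  4.63226439e-01,  8.67790864e-01,
        -1.66274857e+02],
       [-2.78709768e-01, -8.22030489e-01,  4.96575010e-01,
        -8.94707494e+02],
       [ 0.00000000e+00,  0.00000000e+00,  0.00000000e+00,
         1.00000000e+00]])}
wrist {'fx': 333.1989879488204, 'fy': 333.1989879488204, 'cx': 318.4610718281844, 'cy': 238.71507275624498, 'mount': array([[-2.62937448e-04,  2.67963972e-01, -9.63428898e-01,
        -1.41528758e+02],
       [ 9.99999038e-01, -1.24186394e-03, -6.18324809e-04,
         5.14850322e-01],
       [-1.36213638e-03, -9.63428133e-01, -2.67963387e-01,
        -6.83577402e+01],
       [ 0.00000000e+00,  0.00000000e+00,  0.00000000e+00,
         1.00000000e+00]])}
```

View pics/top0.png

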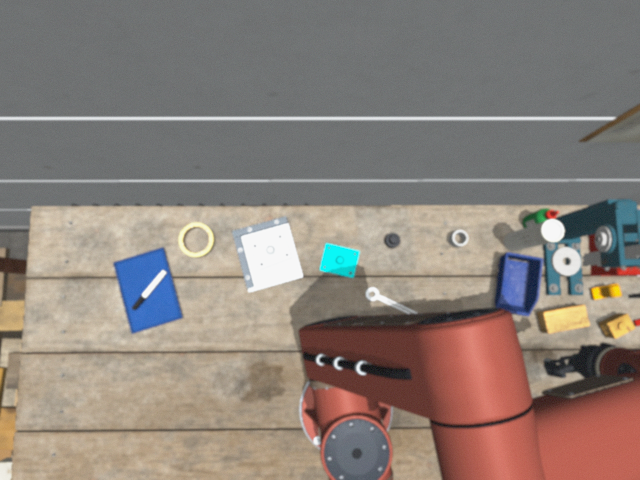

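View pics/side0.png

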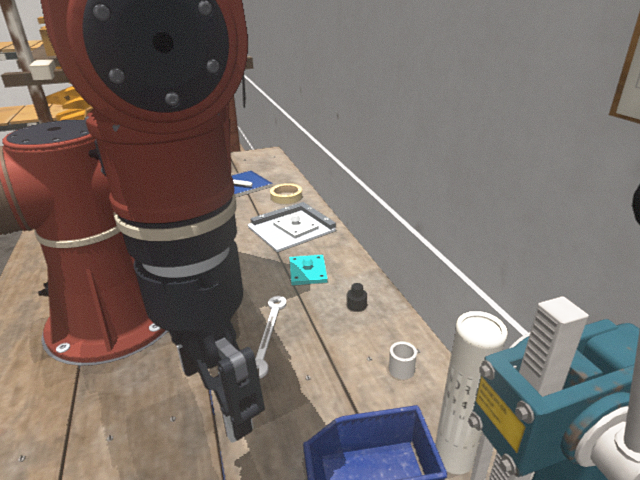

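Top view: jig at about (270,253), with its rails along the top and left. Tape is at (196,240), the turquoise decoy at (340,260), the cap at (392,240) and the bush at (459,238). I'll zoom in and measure.

```bash
python3 - <<'E'
from h import *
c,M=cam2world("top"); f=np.load("pics/top0.npz"); im=f["im"]; d=f["d"]
print(M[:3,3].round(0))
for n,uv,z in [("jig",(270,253),10),("tape",(196,240),25),("cap",(392,240),49),("bush",(459,238),45),("decoy",(340,260),12),("stud",(270,250),44)]:
    print(n,rays(c,M,uv,z).round(0))
P=cloud(c,M,d)
s=P[215:300,225:310]
for v in range(218,298,8): print(v, s[v-215,::8,2].round(0))
cr=im[205:305,170:310]; cr=cv2.resize(cr,None,fx=5.5,fy=5.5,interpolation=cv2.INTER_CUBIC); cv2.imwrite("pics/crop1.png",cr[:,:,::-1])
E
```

```text
[ 306.   74. 1375.]
jig [[433. 212.  10.]]
tape [[469. 420.  25.]]
cap [[ 464. -133.   49.]]
bush [[ 470. -322.   45.]]
decoy [[412.  12.  12.]]
stud [[438. 209.  44.]]
218 [ 1. -4.  1.  0. -2.  1. -5. 21.  2.  3.  7.]
226 [ 1.  0.  4. 27. 26. 22. 18. 12.  7. -2. -0.]
234 [-1. 26. 18.  9.  9.  7. 24. 22.  6. -3.  5.]
242 [ 6. -3. 20.  8. 21. 18. 27. 19. 14. -1. -2.]
250 [-1. -3. 26. 11. 22. 26. 34. 23. 22. -1.  5.]
258 [-2. -2. 23. 11. 19. 21. 24. 24.  9.  6. -0.]
266 [-8. -1. 24. 10.  9. 19.  8.  7.  7. 14. -4.]
274 [ 3.  3. -0. 22. 11.  7. 13.  7. 10. 11.  2.]
282 [-0.  1. -3. 28. 12. 10.  8.  0. -2.  1.  3.]
290 [-8.  3.  1.  9. -3.  1. -1.  3. -7. -1.  1.]
```

View pics/crop1.png

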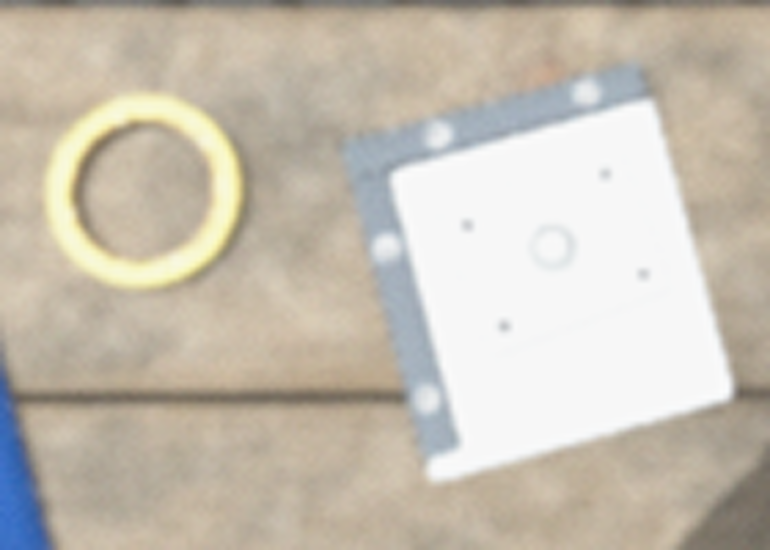

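>>> send_rows(
  deltas=[
    [[0, -12, -10], -20],
    [[0, -24, -20], -40],
    [[2, -58, -48.2], -86],
    [[4, -58, -48.2], -86],
    [[4, -58, -48.2], -86],
    [[4, -58, -48.2], -86],
    [[4, -58, -48.2], -86],
    [[4, -58, -48.2], -86],
    [[4, -58, -48.2], -86],
    [[4, -58, -48.2], -86],
    [[4, -58, -48.2], -86],
    [[4, -58, -48.2], -86],
    [[4, -58, -48.2], -86],
    [[4, -58, -48.2], -86],
    [[4, -58, -48.2], -86],
    [[4, -58, -48.2], -86],
    [[4, -58, -48.2], -86],
    [[4, -58, -48.2], -86],
  ],
)

```text
clock: 2.4
tool_pos: [438.5, 207.4, 191.5]
ee_rot: [0.56, 0.432, 0.56, -0.431]
wrist_force: [-0.2, -0.8, 0.3]
finger_gap: 1.0
```

```bash
python3 - <<'E'
from h import *
o,T=pose(); print(o["clock"],o["tool_pos"],o["joints"].round(2)); print(T.round(3))
im,d=optics.get_image("wrist"); np.savez("pics/w1.npz",im=im,d=d,T=T); cv2.imwrite("pics/w1.png",im[:,:,::-1])
E
```

```text
2.4 [438.49618273 207.3638925  191.46821412] [ 0.29  0.24 -0.33  1.    0.    1.6 ]
[[ 0.00000e+00  9.67000e-01  2.55000e-01  4.38496e+02]
 [ 0.00000e+00  2.55000e-01 -9.67000e-01  2.07364e+02]
 [-1.00000e+00  0.00000e+00 -0.00000e+00  1.91468e+02]
 [ 0.00000e+00  0.00000e+00  0.00000e+00  1.00000e+00]]
```

View pics/w1.png

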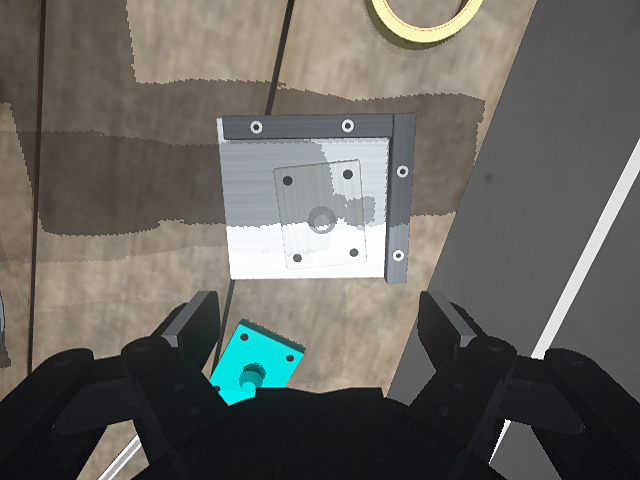

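The wrist view shows the plate with corners at about (275,168), (359,159), (367,262) and (288,269). The stud is near (322,218). The rail inner faces run along v≈139 and u≈388.

```bash
python3 - <<'E'
from h import *
f=np.load("pics/w1.npz"); T=f["T"]; im=f["im"]; c,M=cam2world("wrist",T)
pl=rays(c,M,[(275,168),(359,159),(367,262),(288,269)],22)
ho=rays(c,M,[(287.5,181),(348,174),(354,253),(297,258)],22)
# rail inner edges at bed level; also tops of bolts (bolt at rail top 26)
b=rays(c,M,[(256,127),(348,126),(402,171),(398,255)],27)
co=rays(c,M,[(225,139),(386,139),(386,277),(231,279)],10)
for n,a in [("plate",pl),("holes",ho),("bolts",b),("bed",co)]: print(n,a.round(1).tolist())
an=lambda p,q:np.degrees(np.arctan2(*(q-p)[[1,0]])).round(2)
print("plate x ang",an(ho[0],ho[1]),an(ho[3],ho[2]),"y ang-90",an(ho[3],ho[0])-90,an(ho[2],ho[1])-90)
print("jig x ang",an(b[0],b[1]),"y",an(b[3],b[2])-90, "bed",an(co[0],co[1]),an(co[2],co[1])-90)
print("stud@22 from holes",ho.mean(0).round(1),pl.mean(0).round(1)," tip ray", rays(c,M,(322,219),44).round(1))
print("tool",T[:3,3].round(1),"yaw",np.degrees(np.arctan2(T[1,1],T[0,1])).round(2))
cr=cv2.resize(im[100:300,200:430],None,fx=3.4,fy=3,interpolation=cv2.INTER_CUBIC)
g=cv2.createCLAHE(4,(4,4)).apply(cv2.cvtColor(cr,cv2.COLOR_RGB2GRAY)); cv2.imwrite("pics/w1c.png",g)
E
```

```text
plate [[388.4, 243.7, 22.0], [460.4, 271.1, 22.0], [496.6, 178.2, 22.0], [422.8, 151.0, 22.0]]
holes [[402.2, 235.2, 22.0], [454.5, 255.6, 22.0], [481.5, 183.9, 22.0], [428.7, 164.5, 22.0]]
bolts [[365.1, 274.1, 27.0], [442.4, 295.5, 27.0], [500.3, 271.0, 27.0], [522.2, 194.3, 27.0]]
bed [[336.3, 256.4, 10.0], [480.9, 294.8, 10.0], [523.4, 163.9, 10.0], [368.1, 120.3, 10.0]]
plate x ang 21.4 20.16 y ang-90 20.569999999999993 20.64
jig x ang 15.47 y 15.950000000000003 bed 14.88 17.989999999999995
stud@22 from holes [441.7 209.8  22. ] [442. 211.  22.]  tip ray [[440.9 213.2  44. ]]
tool [438.5 207.4 191.5] yaw 14.8
```

View pics/w1c.png

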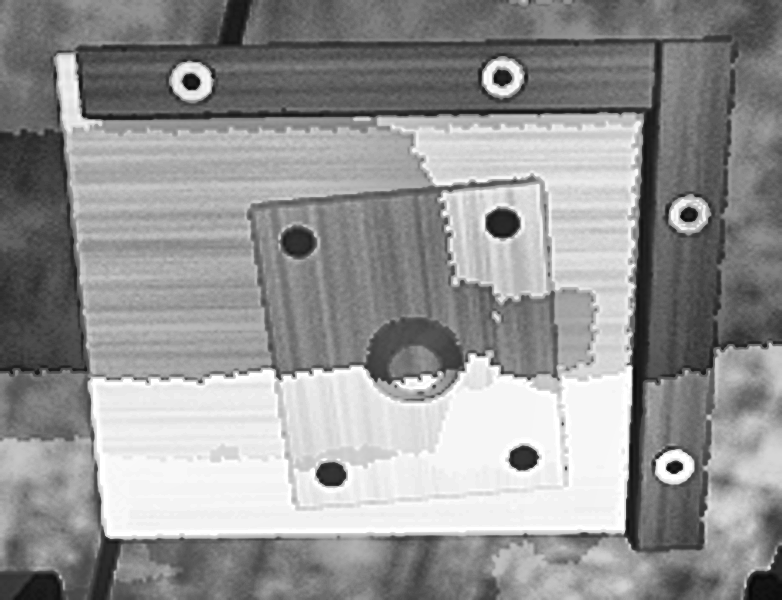

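>>> send_rows(
  deltas=[
    [[5, 0.38, -0.17], -5],
    [[10, 0.38, -0.17], -5],
    [[14, 0.38, -0.17], -5],
    [[16.6, 0.38, -0.17], -5],
    [[16.6, 0.38, -0.17], -5],
    [[16.6, 0.38, -0.17], -5],
  ],
)

```text
clock: 3.2
tool_pos: [442.3, 210.5, 26.2]
ee_rot: [0.579, 0.407, 0.578, -0.406]
wrist_force: [0.9, 0.3, 1.0]
finger_gap: 1.0
```

>>> send_rows(
  deltas=[
    [[0, 0, 0], 0],
    [[0, 0, 0], 0],
    [[0, 0, 0], 0],
    [[0, 0, 0], 0],
    [[0, 0, 0], 0],
    [[0, 0, 0], 0],
    [[0, 0, 0], 0],
    [[0, 0, 0], 0],
  ],
  fingers=0,
  squeeze=40,
)

```text
clock: 4.2
tool_pos: [441.5, 210.3, 25.8]
ee_rot: [0.579, 0.406, 0.579, -0.406]
wrist_force: [-2.7, -1.0, 8.6]
finger_gap: 0.265
```

>>> send_rows(
  deltas=[
    [[-0.1, 0.4, -0.35], 1],
    [[-0.1, 0.8, -0.7], 2],
    [[-0.1, 1.2, -1.0], 3],
    [[-0.1, 1.6, -1.3], 4],
    [[-0.1, 1.9, -1.6], 4],
    [[-0.1, 2.2, -1.85], 4],
    [[-0.1, 2.35, -1.97], 4],
    [[-0.1, 2.45, -2.05], 4],
    [[-0.1, 2.45, -2.05], 4],
  ],
)

```text
clock: 5.32
tool_pos: [457.3, 237.7, 26.1]
ee_rot: [0.564, 0.426, 0.564, -0.427]
wrist_force: [-2.1, -1.1, -6.6]
finger_gap: 0.259
```

>>> send_rows(
  deltas=[
    [[0.05, 0.1, -0.1], 0],
    [[0.05, 0.2, -0.2], 0],
    [[0.05, 0.3, -0.3], 0],
    [[0.05, 0.4, -0.4], 0],
    [[0.05, 0.4, -0.4], 0],
  ],
)

```text
clock: 5.95
tool_pos: [457.5, 238.4, 25.8]
ee_rot: [0.564, 0.423, 0.563, -0.43]
wrist_force: [-11.2, -22.4, 13.9]
finger_gap: 0.26
```

```bash
python3 - <<'E'
from h import *
o,T=pose(); print(o["clock"],o["tool_pos"],o["wrist_force"]); 
im,d=optics.get_image("wrist"); np.savez("pics/w2.npz",im=im,d=d,T=T)
g=cv2.resize(im[120:420,170:470],None,fx=2,fy=2,interpolation=cv2.INTER_CUBIC)
cv2.imwrite("pics/w2.png",cv2.createCLAHE(3,(4,4)).apply(cv2.cvtColor(g,cv2.COLOR_RGB2GRAY)))
E
```

```text
5.95 [457.52134613 238.42423809  25.76767959] [-11.24797125 -22.37560049  13.86646258]
```

View pics/w2.png

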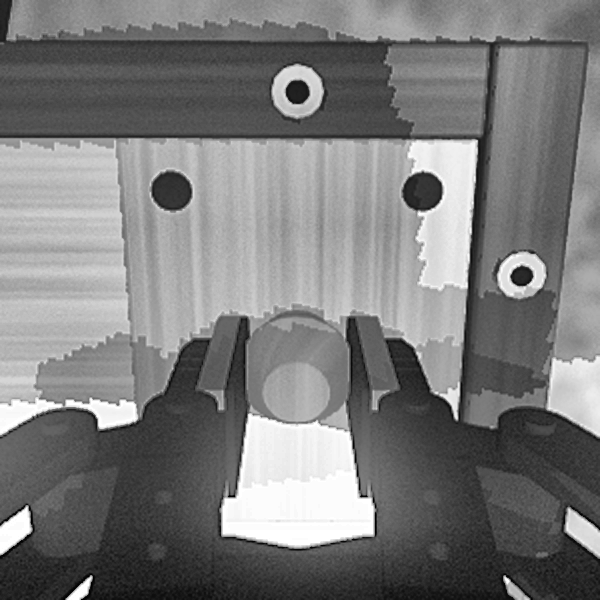

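>>> send_rows(
  deltas=[
    [[-0.03, -0.15, 0.15], 0],
    [[-0.03, -0.28, 0.28], 0],
    [[-0.03, -0.28, 0.28], 0],
  ],
)

```text
clock: 6.38
tool_pos: [457.5, 238.2, 26.0]
ee_rot: [0.564, 0.426, 0.564, -0.427]
wrist_force: [-4.8, -5.9, -1.6]
finger_gap: 0.264
```

>>> send_rows(
  deltas=[
    [[0, 0, 0], 0],
    [[0, 0, 0], 0],
    [[0, 0, 0], 0],
    [[-2, 0, 0], 0],
    [[-6, 0, 0], 0],
    [[-12, 0, 0], 0],
    [[-16, 0, 0], 0],
    [[-16, 0, 0], 0],
  ],
  fingers=0.5,
)

```text
clock: 7.38
tool_pos: [460.8, 240.3, 189.5]
ee_rot: [0.565, 0.428, 0.563, -0.424]
wrist_force: [0.6, -0.3, -0.9]
finger_gap: 0.503
```

```bash
python3 - <<'E'
from h import *
o,T=pose(); print(o["clock"],o["tool_pos"],o["wrist_force"],o["joints"].round(2),T[:3,:3].round(3)); 
im,d=optics.get_image("wrist"); np.savez("pics/w3.npz",im=im,d=d,T=T)
g=cv2.resize(im[80:330,170:470],None,fx=2.5,fy=2.4,interpolation=cv2.INTER_CUBIC)
cv2.imwrite("pics/w3.png",cv2.createCLAHE(3,(4,4)).apply(cv2.cvtColor(g,cv2.COLOR_RGB2GRAY)))
E
```

```text
7.375 [460.80605799 240.29228894 189.47759182] [ 0.56879511 -0.3389527  -0.86408899] [ 0.34  0.3  -0.25  1.01  0.    1.63] [[ 0.006  0.962  0.273]
 [ 0.002  0.273 -0.962]
 [-1.     0.007 -0.001]]
```

View pics/w3.png

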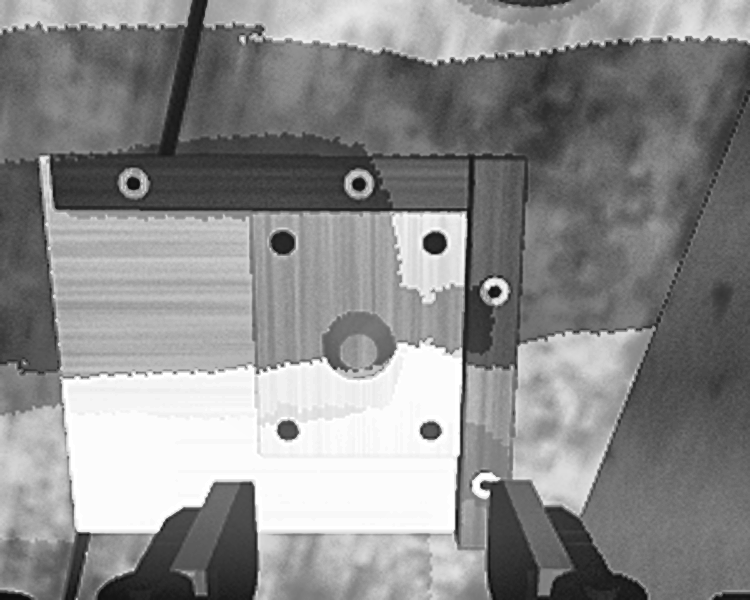

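>>> send_rows(
  deltas=[
    [[0, -1.6, 5.8], 0],
    [[0, -3.2, 11.6], 0],
    [[1, -4.8, 17.5], 0],
    [[2, -6.4, 23.5], 0],
    [[3, -8, 29.5], 0],
    [[4, -9.9, 36], 0],
    [[4, -9.9, 36], 0],
    [[4, -9.9, 36], 0],
    [[4, -9.9, 36], 0],
    [[4, -9.9, 36], 0],
  ],
  fingers=0.7,
)

```text
clock: 8.68
tool_pos: [461.7, -132.7, 146.2]
ee_rot: [0.565, 0.426, 0.565, -0.426]
wrist_force: [-0.2, 0.5, -1.3]
finger_gap: 0.696
```

```bash
python3 - <<'E'
from h import *
f=np.load("pics/w3.npz"); T=f["T"]; c,M=cam2world("wrist",T)
q=lambda u,v:(170+u/2.5-.3,80+v/2.4-.3)
ho=rays(c,M,[q(283,243),q(435,243),q(431,430),q(287,430)],22); b=rays(c,M,[q(133,184),q(359,184),q(495,292),q(485,485)],27)
print(ho.round(1).tolist(),"stud",ho.mean(0).round(1),"tip",rays(c,M,q(359,352),44).round(1))
e=b[1]-b[0]; a=np.arctan2(e[1],e[0]); e=np.array([np.cos(a),np.sin(a),0]); n=np.array([-e[1],e[0],0])
s=ho.mean(0); print("yaw",np.degrees(a),"dist to x rail",(b[2]-s)@e-10,(b[3]-s)@e-10,"y rail",(b[:2]-s)@n-10)
print("plate ang", [np.degrees(np.arctan2(*(y-x)[[1,0]])).round(2) for x,y in[(ho[0],ho[1]),(ho[3],ho[2])]])
o,T=pose(); print(o["clock"],o["tool_pos"]); c,M=cam2world("wrist",T)
im,d=optics.get_image("wrist"); np.savez("pics/w4.npz",im=im,d=d,T=T)
cv2.imwrite("pics/w4.png",im[:,:,::-1])
P=cloud(c,M,d); m=(P[...,2]>44)&(P[...,2]<56)&(abs(P[...,0]-464)<40)&(abs(P[...,1]+133)<40)&(d>0)
print(m.sum(),np.median(P[m],0) if m.any() else 0)
E
```

```text
[[421.1, 266.9, 22.0], [474.8, 282.2, 22.0], [495.5, 209.5, 22.0], [441.2, 194.2, 22.0]] stud [458.1 238.2  22. ] tip [[458.3 238.4  44. ]]
yaw 15.916696887583516 dist to x rail 40.11023614078528 39.33543255159134 y rail [49.82652771 49.82652771]
plate ang [np.float64(15.89), np.float64(15.8)]
8.675 [ 461.69924703 -132.6588317   146.15051023]
761 [ 469.15081438 -136.50356273   47.72206804]
```

View pics/w4.png

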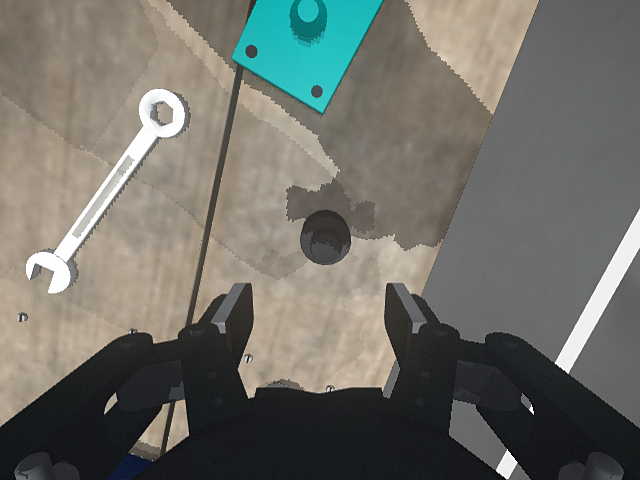

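The plate is home: 40/50 mm to the rails, square within 0.1°. The cap's boss is at about (325,245), and its skirt circle is centred near (325,237).

```bash
python3 - <<'E'
from h import *
f=np.load("pics/w4.npz"); T=f["T"]; im=f["im"]; d=f["d"]; c,M=cam2world("wrist",T)
P=cloud(c,M,d); g=cv2.cvtColor(im,cv2.COLOR_RGB2GRAY)
sub=g[200:275,290:360]
m=((P[200:275,290:360,2]>40)&(sub<110)).astype(np.uint8)
y,x=np.nonzero(m); print("boss px",x.min()+290,x.max()+290,y.min()+200,y.max()+200)
ctr=(x.mean()+290,y.mean()+200); print(ctr, "boss",rays(c,M,ctr,49).round(1))
m=(sub<75).astype(np.uint8); y,x=np.nonzero(m); print("dark px",x.min()+290,x.max()+290,y.min()+200,y.max()+200)
big=cv2.resize(sub,None,fx=8,fy=8,interpolation=cv2.INTER_CUBIC); cv2.imwrite("pics/w4c.png",cv2.equalizeHist(big))
print("T",T[:3,:3].round(3).tolist())
for uv,z in [((325,243),49),((325.5,237.5),29)]: print(uv,rays(c,M,uv,z).round(1))
E
```

```text
boss px 305 355 208 262
(np.float64(325.5292682926829), np.float64(246.05121951219513)) boss [[ 468.7 -135.6   49. ]]
dark px 300 350 209 264
T [[0.0, 0.961, 0.275], [0.0, 0.275, -0.961], [-1.0, 0.0, -0.0]]
(325, 243) [[ 467.7 -133.4   49. ]]
(325.5, 237.5) [[ 468.8 -134.4   29. ]]
```

View pics/w4c.png

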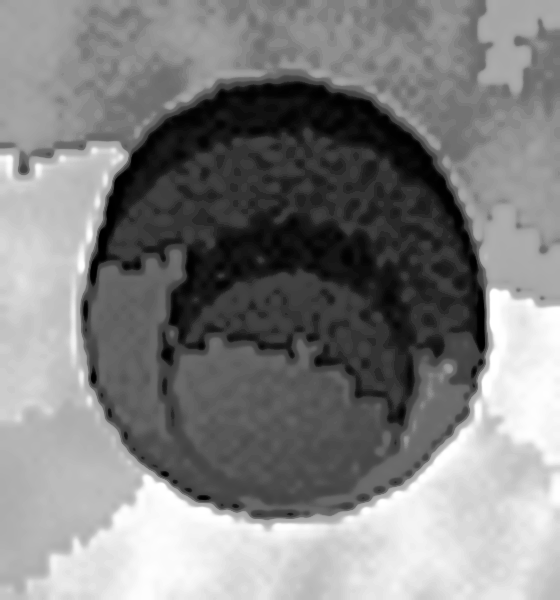

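>>> send_rows(
  deltas=[
    [[4, 0.62, 0.62], 0],
    [[8, 0.62, 0.62], 0],
    [[10.5, 0.62, 0.62], 0],
    [[11.5, 0.62, 0.62], 0],
    [[11.5, 0.62, 0.62], 0],
    [[11.5, 0.62, 0.62], 0],
  ],
)

```text
clock: 9.48
tool_pos: [470.1, -138.4, 32.1]
ee_rot: [0.565, 0.426, 0.564, -0.426]
wrist_force: [0.3, -0.2, -0.6]
finger_gap: 0.699
```

>>> send_rows(
  deltas=[
    [[0, 0, 0], 0],
    [[0, 0, 0], 0],
    [[0, 0, 0], 0],
    [[0, 0, 0], 0],
    [[0, 0, 0], 0],
    [[0, 0, 0], 0],
    [[0, 0, 0], 0],
  ],
  fingers=0,
  squeeze=100,
)

```text
clock: 10.35
tool_pos: [469.6, -138.5, 32.0]
ee_rot: [0.564, 0.426, 0.564, -0.426]
wrist_force: [-1.7, -0.3, 9.9]
finger_gap: 0.238
```

>>> send_rows(
  deltas=[
    [[-2, 0, 0], 0],
    [[-6, 0, 0], 0],
    [[-10, 0, 0], 0],
    [[-10, 0, 0], 0],
    [[-10, 0, 0], 0],
  ],
)

```text
clock: 10.98
tool_pos: [468.9, -138.1, 130.6]
ee_rot: [0.564, 0.426, 0.564, -0.426]
wrist_force: [0.1, 0.9, -1.9]
finger_gap: 0.237
```

```bash
python3 - <<'E'
from h import *
o,T=pose(); print(o["clock"],o["tool_pos"],o["wrist_force"],o["finger_gap"],T[:3,:3].round(3).tolist())
c,M=cam2world("wrist",T)
im,d=optics.get_image("wrist"); np.savez("pics/w5.npz",im=im,d=d,T=T)
g=cv2.resize(im[220:420,220:420],None,fx=3,fy=3,interpolation=cv2.INTER_CUBIC)
cv2.imwrite("pics/w5.png",cv2.createCLAHE(4,(4,4)).apply(cv2.cvtColor(g,cv2.COLOR_RGB2GRAY)))
D=np.array([458.2,238.3,0])-T[:3,3]; print("to stud in tool y,z (cm)",(T[:3,:3].T@D)[1:]/10)
E
```

```text
10.975 [ 468.87451284 -138.09097211  130.64873507] [ 0.1470019   0.93063351 -1.90006754] 0.2369381023229203 [[-0.0, 0.962, 0.273], [0.0, 0.273, -0.962], [-1.0, -0.0, -0.0]]
to stud in tool y,z (cm) [  9.24813576 -36.49802993]
```

View pics/w5.png

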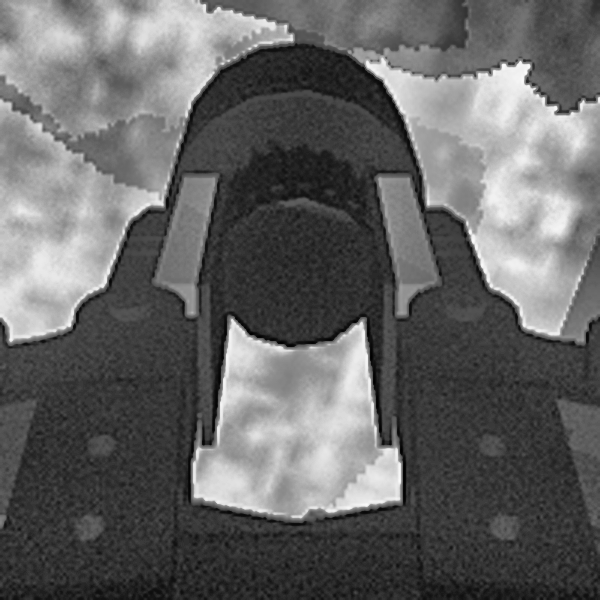

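```bash
python3 - <<'E'
from h import *
f=np.load("pics/w5.npz"); T=f["T"]; c,M=cam2world("wrist",T)
for uv in [(319.4,310.7)]:
  p=rays(c,M,uv,147.6)[0]; print(p.round(1)); t=T[:3,:3].T@(p-T[:3,3]); print("boss in tool",t.round(1))
  D=np.array([458.2,238.3,147.6])-p; print("cap->stud tool yz cm",(T[:3,:3].T@D/10).round(2))
P=cloud(c,M,f["d"]); print("boss z", np.median(P[300:320,310:330,2]))
E
```

```text
[ 469.4 -136.1  147.6]
boss in tool [-17.    1.1  -1.8]
cap->stud tool yz cm [ 1.000e-02  9.130e+00 -3.633e+01]
boss z 146.5803255736353
```

>>> send_rows(
  deltas=[
    [[0, 1.4, -5.5], 0],
    [[0, 2.8, -11], 0],
    [[0, 4.2, -16.5], 0],
    [[0, 5.6, -22], 0],
    [[0, 7, -27.5], 0],
    [[0, 8.2, -32.5], 0],
    [[0, 9.15, -36.35], 0],
    [[0, 9.15, -36.35], 0],
    [[0, 9.15, -36.35], 0],
    [[2.5, 9.15, -36.35], 0],
    [[4, 9.15, -36.35], 0],
    [[4, 9.15, -36.35], 0],
  ],
)

```text
clock: 12.52
tool_pos: [457.2, 235.3, 90.0]
ee_rot: [0.563, 0.426, 0.564, -0.428]
wrist_force: [1.1, -0.1, -0.3]
finger_gap: 0.242
```

```bash
python3 - <<'E'
from h import *
o,T=pose(); print(o["clock"],o["tool_pos"],o["wrist_force"])
D=np.array([457.9,238.3,0])-T[:3,3]; print("tcp->stud in tool y,z mm",(T[:3,:3].T@D)[1:])
im,d=optics.get_image("wrist"); np.savez("pics/w6.npz",im=im,d=d,T=T)
g=cv2.resize(im[120:420,170:470],None,fx=2,fy=2,interpolation=cv2.INTER_CUBIC)
cv2.imwrite("pics/w6.png",cv2.createCLAHE(4,(4,4)).apply(cv2.cvtColor(g,cv2.COLOR_RGB2GRAY)))
E
```

```text
12.525 [457.15893821 235.33624592  89.99144245] [ 1.13114802 -0.0647049  -0.27931446]
tcp->stud in tool y,z mm [ 1.76946818 -2.66775283]
```

View pics/w6.png

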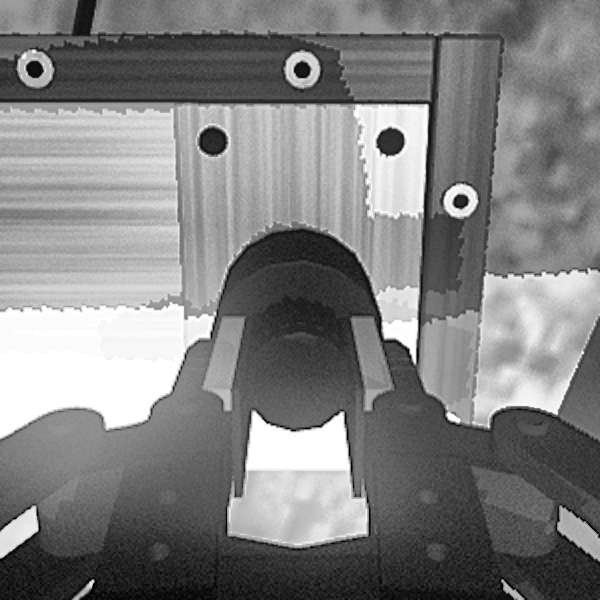

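>>> send_rows(
  deltas=[
    [[0.5, 0.1, -0.09], 0],
    [[1.2, 0.1, -0.09], 0],
    [[1.8, 0.1, -0.09], 0],
    [[2.2, 0.1, -0.09], 0],
    [[2.4, 0.1, -0.09], 0],
    [[2.4, 0.1, -0.09], 0],
    [[2.4, 0.1, -0.09], 0],
  ],
)

```text
clock: 13.45
tool_pos: [458.9, 237.6, 67.3]
ee_rot: [0.564, 0.426, 0.564, -0.426]
wrist_force: [-0.5, 0.6, -0.3]
finger_gap: 0.24
```

>>> send_rows(
  deltas=[
    [[0.2, -0.03, 0.03], 0],
    [[0.4, -0.03, 0.03], 0],
    [[0.6, -0.03, 0.03], 0],
    [[0.8, -0.03, 0.03], 0],
    [[0.9, -0.03, 0.03], 0],
    [[0.9, -0.03, 0.03], 0],
  ],
)

```text
clock: 14.2
tool_pos: [457.8, 236.9, 57.4]
ee_rot: [0.564, 0.426, 0.564, -0.427]
wrist_force: [-0.4, -0.0, -7.6]
finger_gap: 0.236
```

>>> send_rows(
  deltas=[
    [[0.15, 0, 0], 0],
    [[0.3, 0, 0], 0],
    [[0.45, 0, 0], 0],
    [[0.45, 0, 0], 0],
  ],
)

```text
clock: 14.7
tool_pos: [458.5, 237.2, 54.1]
ee_rot: [0.564, 0.426, 0.564, -0.426]
wrist_force: [-4.5, -1.1, 4.6]
finger_gap: 0.241
```

>>> send_rows(
  deltas=[
    [[0.1, 0, 0], 0],
    [[0.2, 0, 0], 0],
    [[0.25, 0, 0], 0],
    [[0.25, 0, 0], 0],
    [[0.25, 0, 0], 0],
  ],
)

```text
clock: 15.32
tool_pos: [458.5, 237.3, 53.8]
ee_rot: [0.564, 0.427, 0.564, -0.426]
wrist_force: [-13.2, -4.8, 37.0]
finger_gap: 0.238
```

```bash
python3 - <<'E'
from h import *
o,T=pose(); print(o["clock"],o["tool_pos"],o["wrist_force"],o["finger_gap"],T[:3,:3].round(3).tolist())
im,d=optics.get_image("wrist"); np.savez("pics/w7.npz",im=im,d=d,T=T)
g=cv2.resize(im[120:420,170:470],None,fx=2,fy=2,interpolation=cv2.INTER_CUBIC)
cv2.imwrite("pics/w7.png",cv2.createCLAHE(4,(4,4)).apply(cv2.cvtColor(g,cv2.COLOR_RGB2GRAY)))
E
```

```text
15.325 [458.53213227 237.30410773  53.80465447] [-13.16920174  -4.83993884  37.00532081] 0.23811797472750693 [[0.001, 0.962, 0.273], [0.0, 0.273, -0.962], [-1.0, 0.001, -0.0]]
```

View pics/w7.png

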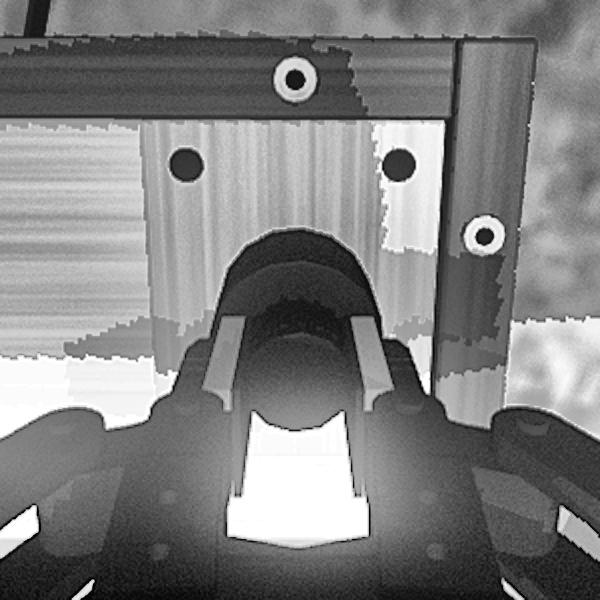

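>>> send_rows(
  deltas=[
    [[-0.08, 0, 0], 0],
    [[-0.08, 0, 0], 0],
    [[-0.08, 0, 0], 0],
    [[-0.08, 0, 0], 0],
    [[-0.08, 0, 0], 0],
  ],
)

```text
clock: 16.0
tool_pos: [458.5, 237.3, 53.9]
ee_rot: [0.564, 0.427, 0.564, -0.426]
wrist_force: [-10.1, -3.8, 26.8]
finger_gap: 0.236
```

```bash
python3 - <<'E'
from h import *
ticket.job_done(); o,_=pose(); print(o["clock"],o["tool_pos"],o["wrist_force"],o["finger_gap"])
E
```

```text
the job is handed in; nothing more can be done
the job is handed in; nothing more can be done
```

The plate is in the jig corner and the cap is snapped onto its stud, still gripped and pressed down. I handed the job in at about 16 s; no verdict was reported.

**Plate:** I gripped the stud and dragged the plate until both rails pushed back (about 17 N and 18 N). After release, its centre measured about 39.3–40.1 mm from the +x rail and 49.8 mm from the +y rail (home is 40 and 50), square within about 0.1°.

**Cap:** I held it by its boss and pressed it over the stud. The click itself was not recorded directly; the upward pull after the first press (−7.6 N) fits it. The cap then stopped hard with the tool at 53.8–53.9 mm, which puts the rim at 22 mm, on the plate's top surface.

**Last checks:** the press measured 37 N, and I eased it to 27 N before handing in. The last picture, taken at 37 N, still shows the plate against both rails and the cap seated. After easing I checked only the tool pose and force. The bush and tape were never approached, but I did not re-measure them.

**Disagreement:** the camera and grip estimates of the stud and cap positions differed by about 1 mm. That is within the calibration error, and I split the difference.

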